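# Unclip and open the pigment box

### The job

Open the pigment box under the strip lamp: flip both sprung clips outward off the lid until they stay open, then lift the lid off by its handle and set it down, without dropping it, handle up, centred on the cork mat and lined up with it (long side along long side). Do not touch the lamp, and leave the brush tin, the jar and the wax block where they stand.

Things in the scene. Friction and masses are not known exactly. Their poses are not given: they have to be found in the camera images.
- tote: White plastic storage box fixed to the table, left or right, 150 (x) x 176 (y) x 100 mm high, on a 40 mm wooden riser (170 x 200). Origin: on the table under its middle. z up, x away from the robot (yaw within 0.25 rad), y to the left; a clip stands on its +y and -y sides. Two lamp posts stand behind it at x = 125, y = +-110 mm (feet of radius 45 mm); from each, 12 mm bars run at height 376 mm to the lamp tube's ends.
- lamp_mid (a point): Aluminium strip lamp fixed to the box's stand. Point: middle of the underside of its tube, 351 mm above the table over the middle of the box; axes as the box's. The tube, 30 (x) x 270 (y) x 25 mm, runs along y over handle and both clips: reach under it tilted, from the robot's side (25 to 30 degrees from vertical, fingers pointing down and toward the box's +x).
- clip_a (a joint): Steel bale clip on the box's +y side, angle in rad: 0 = shut (upright, hooked over the lid edge), grows as its top swings outward and down, 2.0 = fully open. Hinge axis along the box's x at y = 100 mm, z = 125 mm. Over-centre spring: below 0.6 rad it pulls shut, past 0.6 it throws itself open to 2.0. Opens with 3 to 4 N pushed outward on the upper tab from the lid side.
- clip_b (a joint): The same clip, mirrored, on the -y side of the box (hinge at y = -100 mm); 0 = shut, 2.0 = fully open.
- clip_a_tab (a point): Point on the inner (lid-side) face of clip_a's upright tab, mid-width, 55 mm above its hinge when shut (180 mm above the table). The tab is a plate 4 mm thick and 60 mm wide (x), its top edge 194 mm above the table; its hook reaches 11 mm inward from the tab's inner face over the lid edge, hook top 154 mm above the table. The point turns with the clip; shut, its axes are the box's.
- clip_b_tab (a point): The same point on the tab of clip_b (its inner face looks to the box's +y).
- lid_grip (a point): Centre of the black handle bar of the loose grey lid (0.2 to 0.4 kg); z up, x along the bar, as the box's while shut. Bar 100 (x) x 18 (y) x 22 mm on a 12 mm thick foot at each end, gap of 25 mm under it. Lid plate 154 (x) x 190 (y) x 8 mm, its top 36 mm below this point; a plug (134 x 160) goes 10 mm into the box, its underside 54 mm below this point. Shut: 184 mm above the table.
- mat_mid (a point): Flat cork mat on top of a low wooden stand fixed to the table, 250 (x) x 280 (y) x 74 mm in all. Point: centre of the cork's top face, 74 mm above the table; x along the short side, y along the long side (yaw within 0.25 rad). It lies on the other half of the table from the box.
- brush_tin_mid (a point): Metal tin with brushes, diameter 64 mm, 75 mm high (brushes to about 140 mm), loose, between the box and the mat. Point: its axis, 38 mm up. Leave it alone.
- jar_mid (a point): Small closed jar, diameter 68 mm, 85 mm high, loose, in front of the box (robot's side). Point: its axis, half-way up. Leave it alone.
- wax_mid (a point): Yellow block of wax, 70 x 110 x 30 mm, loose, lying in front of the mat (robot's side). Point: its centre. Leave it alone.
Things that resemble listed ones, but are neither listed nor needed, are in the scene too. What is meant by the part that bears lid_grip is not green, and is the larger of those in its own colour.

How it is judged:
By the outcome, as a careful person would: the job done as asked, in the order asked, and still so for the second after the job is handed in, with the robot touching nothing.
It also fails if it takes over 72 s, if anything falls off the work surface, if the arm or the gripper's body presses on something with over 40 N, if the wrist force passes 120 N, or if a joint passes its speed limit or range.

### The arm

A 7-joint arm with a two-finger parallel gripper is mounted at the origin on the work surface. World frame = base frame: x ahead of the robot, y to its left, z up, the work surface at z = 0. Lengths are in m, angles in rad, forces in N, time in s.
With the tool pointing down it reaches from about 0.425 to 0.825 m from the base axis. Payload 3.6 kg.
Tool frame: the origin (TCP) lies midway between the tips of the shut fingers; the grasp point (between the pads) lies 19 mm behind it; x points along the fingers, y is the direction in which the jaws open and shut, and the axes are right-handed (so a half turn about x gives the same grasp; the last joint's range is limited). The gripper opens to 85 mm and grips with 20 to 120 N. Pads are 22 mm wide; open, the fingers measure 114 mm over their backs; the gripper's body (76 mm by 85 mm) begins 54 mm behind the grasp point. The pads swing forward as they close: fully open they stand 13 mm farther back than shut.
Start: joints at [1.121, 0.615, -0.013, 1.423, 0.008, 1.103, -0.04], TCP at [0.267, -0.592, 0.231] pointing down, gripper open.
Joint ranges: [-3.12, 3.12], [-0.3, 2.06], [-1.34, 1.32], [0.26, 2.42], [-1.36, 4.5], [0.01, 1.98], [-2.84, 2.84]. Speed limits (rad/s): [2.79, 2.79, 3.14, 3.14, 3.14, 3.14, 3.14].

### API

Orientations are given as a unit quaternion [x, y, z, w].
In Python, from bench import sense, capture, arm gives the robot as it stands.
- The arm moves only by the tool play_rows, never from a script. Its argument "plan" is a list of rows, each a list of 4 numbers: the shift along the tool's x, y, z in m, then the turn about the tool's x in degrees. A call has 1 to 8 rows; each row is the pose to reach, as a shift and turn from the pose commanded when the call began, along the tool's axes at that moment; what a row does not reach only later rows make up. A row lasts 1/8 s, in which the tool goes at most 62.5 mm and 10.7 degrees, less where a joint would pass 70% of its speed; a pose out of reach is approached as far as the arm can. A call with a gripper value outside its range is refused whole. "fingers" is the opening, from 0 (shut) to 1 (fully open), set as the call begins (left out, the last holds). The fingers move at their own pace and stop on an object; "newtons" is the grip in N (left out, the last holds). Time passes only in rows, so rows that repeat a pose let the fingers close. It gives the time, the measured TCP pose, the force and the opening at its end, in the units of the state.
- sense(): the state, without advancing time (a new reading comes with each control period).
- capture(name): name is "side" or "top"; returns a dict with "pixels" (480x640x3 uint8, red, green, blue), "range_z" (480x640 float32, m along the optical axis (not along the pixel's ray), 0 where there is no reading), "fx", "fy", "cx", "cy" (pixels), "rvec" (rotation vector, rad) and "tvec" (3), from world to camera coordinates, as OpenCV has them. Camera axes: x right, y down, z forward; pixel columns grow to the right and rows downward; lengths in m; the calibration is good to about 2 mm. A picture is of the moment at which its call begins.
- arm.finish_job(): hands the job in, once; it reports no verdict.
The state is a dict: "clock": time; "joint_positions": joint angles; "joint_velocities": joint speeds; "joint_efforts": joint torques, N m; "eef_pos": TCP position; "eef_rot": TCP orientation; "wrist_force": force on the tool from outside, world axes, zero at the start; "wrist_torque": the same for the moment, N m; "width": opening from 0.0 (shut) to 1.0 (fully open).
Only numpy, scipy, OpenCV 4.12 (cv2) and the standard library are available. Lean on these libraries where they do the work, as an engineer would, in place of code of your own. Each camera call takes 0.05 s, during which the arm holds its last target. There are 200 camera calls.

## Working session

There is one attempt and no reset: what is moved stays moved. The work goes in short steps, Python scripts to look and compute and a tool call to move; the robot and the scene stay as the last step left them, time stands still between calls to the robot, and variables do not carry over. Pictures are saved under pics/ and viewed, about 8 in all and at most 12, crops included, and the job is handed in when it is done.

Besides the shell and the picture viewer there is one more tool, called as a command line: name --pt "numbers of a row" for each row, then --argument value for the rest. play_rows: Moves the arm, as the interface text tells. Its arguments: {"type":"object","properties":{"plan":{"type":"array","items":{"type":"array","items":{"type":"number"}}},"fingers":{"type":"number"},"newtons":{"type":"number"}},"required":["plan"]}

```bash
ls; mkdir -p pics; python3 - <<'E'
from bench import sense, capture, arm
import cv2,numpy as np
print(sense())
for n in("side","top"):
    c=capture(n); cv2.imwrite(f"pics/{n}0.png",c["pixels"][...,::-1]); np.savez(f"{n}0.npz",**c)
    R=cv2.Rodrigues(np.array(c["rvec"]))[0]; print(n,c["fx"],c["cx"],c["cy"],"pos",-R.T@c["tvec"],"fwd",R[2])
E
```

```text
pics
{'clock': 0.0, 'joint_positions': array([ 1.12052646,  0.61594325, -0.01265969,  1.42492771,  0.00811639,
        1.10340361, -0.04039619]), 'joint_velocities': array([-9.88645744e-04,  1.40342830e-04,  1.69261497e-03,  1.64338779e-03,
        6.98501653e-04, -1.46424547e-05,  1.45705528e-03]), 'joint_efforts': array([-2.12414016e-04, -4.69216740e+01,  2.59251902e-01, -1.71031970e+01,
        9.99325246e-03,  9.70247114e-03,  2.34582939e-05]), 'eef_pos': array([ 0.26698447, -0.59178195,  0.23011289]), 'eef_rot': array([-0.69107853, -0.14965319,  0.69148985, -0.14783834]), 'wrist_force': array([-0.25616993, -0.15714202, -0.21760958]), 'wrist_torque': array([0.01534867, 0.01776977, 0.01627854]), 'width': 0.9980666757661997}
side 623.465054806989 317.2471778645724 226.50717943754384 pos [0.2614005  1.12304804 1.15555116] fwd [ 0.13378896 -0.76953634 -0.62443121]
top 622.3524858655313 312.6403777949759 237.74616960626386 pos [ 0.23413313 -0.02277926  1.51678326] fwd [ 0.18651872 -0.02016685 -0.9822444 ]
```

View pics/side0.png

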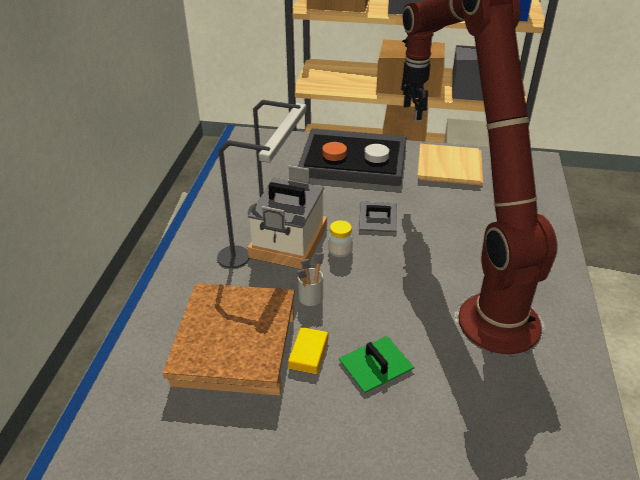

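View pics/top0.png

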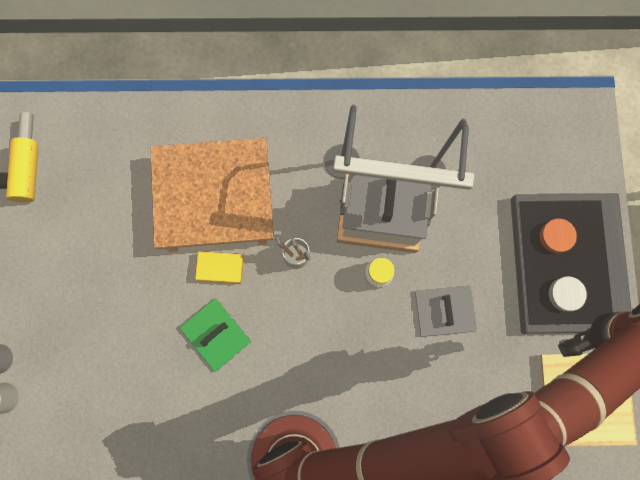

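The top view shows three lid-like things. They are the grey lid on the box (390,205), the small grey lid on the table (446,311) and the green lid (214,335). The one meant is the larger grey one, on the box under the lamp; a crop will confirm this. The mat is at (212,193), the tin at (295,252), the jar at (381,271) and the wax at (219,267).

```bash
cat > h.py <<'E'
import numpy as np,cv2
def cloud(c):
    R=cv2.Rodrigues(np.array(c["rvec"]))[0]; v,u=np.mgrid[:480,:640]; z=c["range_z"]
    P=np.stack([(u-c["cx"])/c["fx"]*z,(v-c["cy"])/c["fy"]*z,z],-1)
    W=(P-np.array(c["tvec"]).ravel())@R; W[z==0]=np.nan; return W
def rect(p):
    (c,s,a)=cv2.minAreaRect((p*1000).astype(np.float32)); return np.round(c,1),np.round(s,1),round(a,2)
def proj(c,X): return cv2.projectPoints(np.array(X,float),np.array(c["rvec"]),np.array(c["tvec"]),np.array([[c["fx"],0,c["cx"]],[0,c["fy"],c["cy"]],[0,0,1]]),None)[0][:,0]
E
python3 - <<'E'
from h import *
S={}
for n in("side","top"):
    c=dict(np.load(n+"0.npz")); W=cloud(c); px=c["pixels"].astype(int); S[n]=W
    hsv=cv2.cvtColor(c["pixels"],cv2.COLOR_RGB2HSV).astype(int)
    box=(W[...,0]>.4)&(W[...,0]<.95)
    near=box&(W[...,1]<0)&(W[...,1]>-.4)
    def rep(name,m):
        m=cv2.morphologyEx(m.astype(np.uint8),cv2.MORPH_OPEN,np.ones((2,2)))>0
        p=W[m]
        if len(p)>5: print(n,name,len(p),np.round(np.median(p,0)*1000,1),"zrange",np.round(np.percentile(p[:,2],[5,95])*1000),*rect(p[:,:2]))
    rep("mat",box&(hsv[...,1]>90)&(W[...,2]>.064)&(W[...,2]<.085)&(W[...,1]>.05))
    rep("lidplate",near&(hsv[...,1]<40)&(abs(W[...,2]-.148)<.006))
    rep("handle",near&(px.max(-1)<60)&(abs(W[...,2]-.195)<.006))
    rep("lamp",near&(W[...,2]>.365)&(px.min(-1)>120))
    rep("tabs",near&(W[...,2]>.165)&(W[...,2]<.2)&(px.max(-1)>90))
    rep("riser",near&(hsv[...,1]>90)&(abs(W[...,2]-.04)<.006))
    rep("wax",(hsv[...,0]>22)&(hsv[...,0]<32)&(hsv[...,1]>180)&(abs(W[...,2]-.03)<.006))
    rep("jartop",near&(W[...,2]>.075)&(hsv[...,0]>22)&(hsv[...,0]<32)&(hsv[...,1]>150))
    rep("tin",box&(abs(W[...,1]-.0)<.06)&(W[...,2]>.06)&(W[...,2]<.2)&(W[...,0]<.62))
    x,y=((170,100,370,270) if n=="side" else (310,90,490,290))[:2]
    cv2.imwrite(f"pics/{n}crop.png",cv2.resize(c["pixels"][y:y+190,x:x+200,::-1],None,fx=3,fy=3,interpolation=cv2.INTER_CUBIC))
a=cv2.imread("pics/sidecrop.png");b=cv2.imread("pics/topcrop.png")
cv2.imwrite("pics/crop.png",cv2.resize(np.hstack([a,b]),(800,380)))
E
```

```text
side mat 10132 [nan nan nan] zrange [nan nan] [619.8 162.6] [245.6 334.6] 5.82
side lidplate 1689 [nan nan nan] zrange [nan nan] [ 598.  -342.9] [190.2 466.1] 11.55
side handle 179 [nan nan nan] zrange [nan nan] [nan nan] [0. 0.] 0.0
side lamp 535 [nan nan nan] zrange [nan nan] [ 572.5 -215.8] [271.9  24.8] 80.58
side tabs 286 [ 575.7 -312.7  178.6] zrange [163. 193.] [ 567.1 -329.5] [445.  69.] 84.3
side riser 411 [nan nan nan] zrange [nan nan] [ 495.9 -169.9] [286.8 224.2] 49.36
side wax 973 [nan nan nan] zrange [nan nan] [447.9 179.2] [105.9  66.7] 84.1
side jartop 231 [nan nan nan] zrange [nan nan] [ 427.7 -209.9] [61.8 45.7] 36.67
side tin 679 [nan nan nan] zrange [nan nan] [494.9 -33.2] [289.  116.7] 58.95
top mat 12021 [nan nan nan] zrange [nan nan] [596.3 340.7] [232.2 623.2] 11.63
top lidplate 3798 [nan nan nan] zrange [nan nan] [ 606.2 -227.8] [235.7 198.7] 78.49
top lamp 1936 [nan nan nan] zrange [nan nan] [nan nan] [0. 0.] 0.0
top tabs 243 [nan nan nan] zrange [nan nan] [ 585.2 -247.1] [104.6 259.8] 1.51
top riser 396 [nan nan nan] zrange [nan nan] [ 536.3 -184.2] [253.  133.5] 46.71
top jartop 478 [nan nan nan] zrange [nan nan] [ 426. -218.] [69.2 54.9] 84.67
top tin 606 [511.3  43.4  73.9] zrange [  1. 132.] [527.1  21.9] [201.7  77.4] 35.45
```

View pics/crop.png

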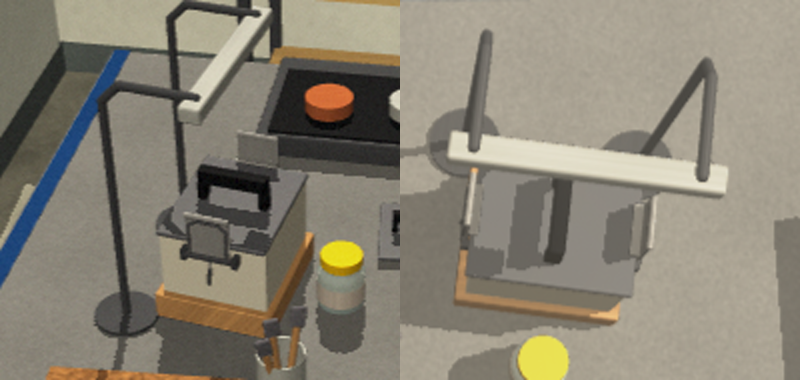

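The crop shows the large grey lid on the box: black handle, a clip on either side, lamp tube over it. This is the one meant; the grey lid on the table is smaller. Next I refine the measurement with the missing-range pixels filtered out and the largest component kept.

```bash
cat > meas.py <<'E'
from h import *
for n in("side","top"):
    c=dict(np.load(n+"0.npz")); W=cloud(c); px=c["pixels"].astype(int)
    fin=np.isfinite(W[...,0]); W=np.nan_to_num(W,nan=-9)
    hsv=cv2.cvtColor(c["pixels"],cv2.COLOR_RGB2HSV).astype(int)
    box=fin&(W[...,0]>.3)&(W[...,0]<.95); near=box&(W[...,1]<-.08)&(W[...,1]>-.4)&(W[...,0]>.45)
    def rep(name,m,k=1,mn=15):
        N,L,st,_=cv2.connectedComponentsWithStats(m.astype(np.uint8),connectivity=4)
        for i in sorted(range(1,N),key=lambda i:-st[i,4])[:k]:
            if st[i,4]<mn: continue
            p=W[L==i]; print(n,name,len(p),"med",np.round(np.median(p,0)*1000,1),"z",np.round(np.percentile(p[:,2],[5,95])*1000,1),*rect(p[:,:2]))
    rep("mat",box&(hsv[...,1]>60)&(W[...,2]>.066)&(W[...,2]<.082)&(W[...,1]>.02))
    rep("lidplate",near&(abs(W[...,2]-.148)<.007),3)
    rep("handle",near&(px.max(-1)<90)&(W[...,2]>.187)&(W[...,2]<.203),2)
    rep("lamp",near&(W[...,2]>.362)&(px.min(-1)>110))
    rep("tabs",near&(W[...,2]>.162)&(W[...,2]<.2)&(px.max(-1)>85),3)
    rep("wax",box&(hsv[...,0]>20)&(hsv[...,0]<34)&(hsv[...,1]>150)&(abs(W[...,2]-.03)<.007))
    rep("jartop",box&(W[...,2]>.075)&(hsv[...,0]>20)&(hsv[...,0]<34)&(hsv[...,1]>150))
    rep("tin",box&(abs(W[...,1]+.02)<.08)&(W[...,2]>.02)&(W[...,2]<.2)&(W[...,0]<.6),3)
E
python3 meas.py
```

```text
side mat 10144 med [621.3 209.8  73.4] z [69.4 77.2] [623.8 191.1] [251.3 290.3] 4.07
side lidplate 1771 med [ 564.1 -204.1  147.4] z [143.2 152.1] [ 578.9 -217.4] [213.5 157.5] 81.46
side lidplate 16 med [ 716.1 -124.8  148.5] z [143.3 154.1] [ 715.7 -124.1] [ 8.4 11.2] 36.44
side handle 206 med [ 577.9 -215.5  192.8] z [187.7 197.2] [ 579.2 -217.1] [ 26.  101.3] 79.33
side handle 23 med [ 717.1 -123.6  196.3] z [188.2 202.2] [ 717.5 -125.2] [ 9.  14.4] 17.78
side lamp 570 med [ 580.3 -200.9  375.1] z [372.1 378.1] [ 578.8 -217.5] [273.1  32.3] 82.77
side tabs 201 med [ 563.3 -316.2  179.4] z [164.9 193.8] [ 563.7 -317.1] [16.6 59.8] 83.88
side tabs 74 med [ 589.1 -118.   190.8] z [177.2 195.3] [ 593.7 -118.9] [18.3 61.8] 81.47
side tabs 74 med [ 594.4 -119.6  169.5] z [163.2 177.2] [ 593.7 -118.9] [12.  44.1] 81.95
side wax 1106 med [448.4 182.5  29. ] z [25.1 33.1] [449.  178.8] [116.9  70.4] 84.73
side jartop 275 med [ 427.3 -201.5   83.7] z [77.3 88.2] [ 426.9 -206.4] [64.1 56.9] 80.54
side tin 910 med [475.8   4.8  66.6] z [ 25.7 128.4] [476.9  -4.6] [61.5 81.9] 4.75
side tin 1
[... 258 characters left out ...]
handle 311 med [ 571.3 -220.   195.1] z [190.  199.5] [ 573.1 -220.6] [18.  86.5] 81.96
top lamp 2005 med [ 578.7 -222.3  376.4] z [372.4 380.1] [ 581.8 -222. ] [269.3  38.1] 82.53
top tabs 166 med [ 563.6 -319.6  191. ] z [164.7 198.1] [ 565.3 -321.7] [ 9.6 62. ] 81.47
top tabs 101 med [ 591.2 -121.2  193.8] z [186.9 197.5] [ 593.  -121.9] [ 8.  60.2] 81.82
top wax 1209 med [448.1 173.1  30.3] z [25.4 35. ] [448.3 173.4] [108.4  69. ] 85.29
top jartop 482 med [ 427.7 -209.9   85.8] z [80.4 91.1] [ 427.8 -210. ] [55.8 57.4] 38.72
top tin 473 med [481.7 -12.5  73. ] z [ 28.1 133.2] [474.8  -7.6] [64.9 71.8] 12.09
top tin 288 med [548.2  52.6  74.1] z [67.2 79.1] [553.7  51.9] [91.9 18.8] 1.88
```

Measured geometry (m):
- **Box:** centre (0.579, -0.2195), yaw about -8.1°.
- **Mat:** centre (0.624, 0.190), z 0.074, yaw +4.0°.
- **Handle:** top 195 mm, bar centre 184 mm.
- **Lamp:** top 376 mm.

All of these agree with the text. Moves can only turn about the tool's own x, so I need to see what happens to the tilt at the edge of reach. First test: go up, away from everything.

play_rows --pt "-0.06 0 0 0" --pt "-0.12 0 0 0" --pt "-0.18 0 0 0" --pt "-0.24 0 0 0" --pt "-0.3 0 0 0" --pt "-0.36 0 0 0" --pt "-0.42 0 0 0" --pt "-0.48 0 0 0"

```text
clock: 1.1
eef_pos: [0.2542, -0.562, 0.6352]
eef_rot: [0.711, 0.094, -0.671, 0.191]
wrist_force: [0.1, -1.6, -0.6]
width: 0.998
```

```bash
cat > st.py <<'E'
from bench import sense
import numpy as np
from scipy.spatial.transform import Rotation as R
s=sense(); M=R.from_quat(s["eef_rot"]).as_matrix()
C=np.array([.579,-.2195,0]); b=np.radians(-8.1); B=np.array([[np.cos(b),-np.sin(b),0],[np.sin(b),np.cos(b),0],[0,0,1]])
t=s["eef_pos"]; r=lambda a:np.round(a,4).tolist()
print("t",round(s["clock"],2),"tcp",r(t),"q",r(s["joint_positions"]),"w",round(s["width"],3),"F",r(s["wrist_force"]),"T",r(s["wrist_torque"]))
print("tool axes in world (cols)\n",np.round(M,3)); print("in box\n",np.round(B.T@M,3)); print("tcp box",r(B.T@(t-C)),"grasp",r(B.T@(t-.019*M[:,0]-C)))
E
python3 st.py
```

```text
t 1.1 tcp [0.2542, -0.562, 0.6352] q [0.9706, 0.4949, 0.4596, 0.5515, -0.294, 1.9814, 0.0626] w 0.998 F [0.1296, -1.5769, -0.6112] T [0.0563, 0.0945, -0.0083]
tool axes in world (cols)
 [[ 0.083  0.389 -0.917]
 [-0.123 -0.91  -0.397]
 [-0.989  0.146 -0.028]]
in box
 [[ 0.1    0.513 -0.852]
 [-0.11  -0.846 -0.522]
 [-0.989  0.146 -0.028]]
tcp box [-0.2733, -0.3848, 0.6352] grasp [-0.2752, -0.3828, 0.654]
```

Past its reach the arm trades orientation for position, so the tool tilts outward. I check whether that tilt persists as the new commanded pose.

play_rows --pt "0.06 0 0 0" --pt "0.12 0 0 0" --pt "0.12 0 0 0"

```text
clock: 1.48
eef_pos: [0.2612, -0.5727, 0.5077]
eef_rot: [0.709, 0.1, -0.674, 0.181]
wrist_force: [0.7, 0.1, -0.3]
width: 0.997
```

```bash
python3 st.py
```

```text
t 1.48 tcp [0.2612, -0.5727, 0.5077] q [0.8732, 0.438, 0.4693, 1.0226, -0.2346, 1.6003, 0.101] w 0.997 F [0.6856, 0.1025, -0.287] T [0.0977, -0.0294, -0.0097]
tool axes in world (cols)
 [[ 0.073  0.386 -0.92 ]
 [-0.103 -0.914 -0.392]
 [-0.992  0.123 -0.027]]
in box
 [[ 0.086  0.511 -0.855]
 [-0.092 -0.851 -0.518]
 [-0.992  0.123 -0.027]]
tcp box [-0.2648, -0.3945, 0.5077] grasp [-0.2665, -0.3927, 0.5265]
```

The tilt persists, so lean can be built up by pushing past the reach limit. I go in front of the robot, turn the jaws, and lean there.

play_rows --pt "-0.0114 -0.0346 -0.0481 8" --pt "-0.0228 -0.0692 -0.0962 16" --pt "-0.0342 -0.104 -0.144 24" --pt "-0.0456 -0.138 -0.192 31" --pt "-0.057 -0.173 -0.24 31" --pt "-0.068 -0.208 -0.289 31" --pt "-0.08 -0.242 -0.337 31" --pt "-0.091 -0.277 -0.385 31"

```text
clock: 2.48
eef_pos: [0.5041, -0.1609, 0.5836]
eef_rot: [0.74, -0.093, -0.667, -0.004]
wrist_force: [1.1, -0.8, -1.0]
width: 0.999
```

```bash
cat >> st.py <<'E'
import sys
for a in sys.argv[1:]:  # "w:x,y,z" world target TCP, "g:x,y,z" box target grasp point, "m:" mat grasp
    k,v=a.split(":"); v=np.array([float(q) for q in v.split(",")])
    d={"w":lambda:v-t,"d":lambda:v,"g":lambda:C+B@v+.019*M[:,0]-t,"b":lambda:B@v,"c":lambda:C+B@v-t}[k]()
    print(a,"tool delta",r(M.T@d),"len",round(np.linalg.norm(d),4))
E
python3 st.py w:.62,.05,.68
```

```text
t 2.48 tcp [0.5041, -0.1609, 0.5836] q [-0.0756, 0.2485, 0.4232, 1.0824, -0.0062, 1.6991, -1.3817] w 0.999 F [1.1338, -0.8136, -0.9886] T [0.0995, 0.0533, 0.0174]
tool axes in world (cols)
 [[ 0.094 -0.144 -0.985]
 [-0.132 -0.982  0.131]
 [-0.987  0.118 -0.111]]
in box
 [[ 0.112 -0.004 -0.994]
 [-0.118 -0.993 -0.009]
 [-0.987  0.118 -0.111]]
tcp box [-0.0824, 0.0474, 0.5836] grasp [-0.0845, 0.0497, 0.6023]
w:.62,.05,.68 tool delta [-0.1122, -0.2126, -0.0972] len 0.2593
```

play_rows --pt "-0.022 -0.053 -0.024 0" --pt "-0.045 -0.106 -0.048 0" --pt "-0.067 -0.16 -0.073 0" --pt "-0.11 -0.21 -0.1 0" --pt "-0.16 -0.205 -0.105 0" --pt "-0.21 -0.2 -0.11 0" --pt "-0.21 -0.2 -0.11 0"

```text
clock: 3.35
eef_pos: [0.5702, 0.0369, 0.7955]
eef_rot: [0.852, -0.024, -0.507, -0.126]
wrist_force: [4.7, -5.5, -0.9]
width: 1.005
```

```bash
python3 st.py w:.65,.08,.8
```

```text
t 3.35 tcp [0.5702, 0.0369, 0.7955] q [-0.3102, 0.385, 0.9003, 0.3533, -0.6716, 1.9827, -1.7538] w 1.005 F [4.7269, -5.481, -0.9038] T [-0.4037, 0.2679, -0.2103]
tool axes in world (cols)
 [[ 0.484 -0.169 -0.859]
 [ 0.087 -0.967  0.24 ]
 [-0.871 -0.191 -0.453]]
in box
 [[ 0.467 -0.031 -0.884]
 [ 0.155 -0.981  0.116]
 [-0.871 -0.191 -0.453]]
tcp box [-0.0448, 0.2526, 0.7955] grasp [-0.0537, 0.2496, 0.812]
w:.65,.08,.8 tool delta [0.0384, -0.0561, -0.0602] len 0.0908
```

The lean is now 29°, with an unwanted 9° toward the box's +y. I remove that by pushing up on the robot's right side.

```bash
python3 st.py w:.35,-.5,.65 w:.3,-.55,.72
```

```text
t 3.35 tcp [0.5702, 0.0369, 0.7955] q [-0.3102, 0.385, 0.9003, 0.3533, -0.6716, 1.9827, -1.7538] w 1.005 F [4.7269, -5.481, -0.9038] T [-0.4037, 0.2679, -0.2103]
tool axes in world (cols)
 [[ 0.484 -0.169 -0.859]
 [ 0.087 -0.967  0.24 ]
 [-0.871 -0.191 -0.453]]
in box
 [[ 0.467 -0.031 -0.884]
 [ 0.155 -0.981  0.116]
 [-0.871 -0.191 -0.453]]
tcp box [-0.0448, 0.2526, 0.7955] grasp [-0.0537, 0.2496, 0.812]
w:.35,-.5,.65 tool delta [-0.0268, 0.5841, 0.1263] len 0.5982
w:.3,-.55,.72 tool delta [-0.1163, 0.6276, 0.1255] len 0.6505
```

play_rows --pt "0.01 0.06 0.02 0" --pt "0.01 0.12 0.04 0" --pt "0.005 0.18 0.06 0" --pt "0 0.24 0.08 0" --pt "-0.005 0.3 0.1 0" --pt "-0.01 0.36 0.12 0" --pt "-0.02 0.42 0.125 0" --pt "-0.025 0.48 0.126 0"

```text
clock: 4.35
eef_pos: [0.3475, -0.4077, 0.6715]
eef_rot: [0.849, -0.043, -0.509, -0.133]
wrist_force: [2.3, 1.4, 1.6]
width: 0.995
```

```bash
python3 st.py w:.35,-.55,.62 w:.35,-.55,.75
```

```text
t 4.35 tcp [0.3475, -0.4077, 0.6715] q [0.484, 0.3404, 1.1024, 0.9366, -0.8825, 1.9499, -0.6433] w 0.995 F [2.3083, 1.3576, 1.5837] T [-0.0318, 0.2761, 0.0232]
tool axes in world (cols)
 [[ 0.478 -0.208 -0.854]
 [ 0.063 -0.961  0.27 ]
 [-0.876 -0.183 -0.446]]
in box
 [[ 0.464 -0.071 -0.883]
 [ 0.13  -0.981  0.147]
 [-0.876 -0.183 -0.446]]
tcp box [-0.2027, -0.2189, 0.6715] grasp [-0.2115, -0.2214, 0.6881]
w:.35,-.55,.62 tool delta [0.0373, 0.1456, -0.0176] len 0.1514
w:.35,-.55,.75 tool delta [-0.0766, 0.1219, -0.0755] len 0.1626
```

play_rows --pt "0.01 0.06 -0.01 0" --pt "0 0.12 -0.04 0" --pt "-0.05 0.13 -0.06 0" --pt "-0.1 0.14 -0.08 0" --pt "-0.12 0.14 -0.09 0"

```text
clock: 4.97
eef_pos: [0.3713, -0.5104, 0.6503]
eef_rot: [0.829, -0.024, -0.543, -0.133]
wrist_force: [1.1, -0.6, -1.2]
width: 0.999
```

```bash
python3 st.py w:.4,-.25,.6
```

```text
t 4.97 tcp [0.3713, -0.5104, 0.6503] q [1.1416, 0.5359, -0.1186, 0.4706, -0.3917, 1.9826, -0.9424] w 0.999 F [1.149, -0.5882, -1.2137] T [-0.0784, 0.4232, -0.0047]
tool axes in world (cols)
 [[ 0.409 -0.185 -0.894]
 [ 0.104 -0.964  0.247]
 [-0.907 -0.194 -0.375]]
in box
 [[ 0.39  -0.047 -0.919]
 [ 0.161 -0.98   0.118]
 [-0.907 -0.194 -0.375]]
tcp box [-0.1646, -0.3172, 0.6503] grasp [-0.172, -0.3203, 0.6676]
w:.4,-.25,.6 tool delta [0.0844, -0.2464, 0.0575] len 0.2668
```

play_rows --pt "-0.06 0.04 -0.02 0" --pt "-0.1 0.08 -0.04 0" --pt "-0.12 0.1 -0.06 0" --pt "-0.12 0.1 -0.06 0"

```text
clock: 5.48
eef_pos: [0.3487, -0.552, 0.694]
eef_rot: [0.853, -0.082, -0.506, -0.101]
wrist_force: [0.9, -0.2, -1.6]
width: 0.999
```

```bash
python3 st.py w:.4,-.25,.6
```

```text
t 5.47 tcp [0.3487, -0.552, 0.694] q [1.279, 0.5858, -0.6203, 0.2789, 0.0059, 1.983, -1.0284] w 0.999 F [0.9172, -0.2125, -1.6255] T [-0.0056, 0.4778, -0.0147]
tool axes in world (cols)
 [[ 0.474 -0.242 -0.846]
 [-0.038 -0.966  0.255]
 [-0.879 -0.089 -0.468]]
in box
 [[ 0.475 -0.103 -0.874]
 [ 0.029 -0.991  0.133]
 [-0.879 -0.089 -0.468]]
tcp box [-0.1811, -0.3617, 0.694] grasp [-0.1902, -0.3622, 0.7107]
w:.4,-.25,.6 tool delta [0.0956, -0.2959, 0.0775] len 0.3205
```

The lean is now good: 28.5° along the box's x, 1.7° sideways. Next I shut the fingers, turn -7° to level the jaws, and go to the robot's side of the box.

```bash
python3 st.py c:-.17,-.15,.48 |tail -1
```

```text
c:-.17,-.15,.48 tool delta [0.1997, -0.1918, 0.1185] len 0.3012
```

play_rows --pt "0.04 -0.038 0.023 -3" --pt "0.08 -0.076 0.047 -7" --pt "0.12 -0.115 0.071 -7" --pt "0.16 -0.153 0.095 -7" --pt "0.2 -0.192 0.1185 -7" --pt "0.2 -0.192 0.1185 -7" --pt "0.2 -0.192 0.1185 -7" --fingers 0 --newtons 60

```text
clock: 6.35
eef_pos: [0.396, -0.3268, 0.486]
eef_rot: [0.861, -0.029, -0.506, -0.042]
wrist_force: [-0.0, -0.4, 0.4]
width: 0.001
```

```bash
python3 st.py c:-.129,-.055,.392
```

```text
t 6.35 tcp [0.396, -0.3268, 0.486] q [1.6325, 0.1213, -0.8742, 1.6212, -0.284, 1.0814, -0.8072] w 0.001 F [-0.0237, -0.3568, 0.3684] T [-0.0087, 0.481, -0.0187]
tool axes in world (cols)
 [[ 0.486 -0.093 -0.869]
 [-0.008 -0.995  0.102]
 [-0.874 -0.042 -0.485]]
in box
 [[ 0.483  0.048 -0.874]
 [ 0.06  -0.998 -0.021]
 [-0.874 -0.042 -0.485]]
tcp box [-0.166, -0.132, 0.486] grasp [-0.1752, -0.1332, 0.5026]
c:-.129,-.055,.392 tool delta [0.1047, -0.0711, 0.0116] len 0.1271
```

play_rows --pt "0.035 -0.024 0.004 0" --pt "0.07 -0.048 0.008 0" --pt "0.105 -0.071 0.012 0" --pt "0.105 -0.071 0.012 0"

```text
clock: 6.85
eef_pos: [0.4444, -0.2564, 0.3905]
eef_rot: [0.861, -0.028, -0.505, -0.044]
wrist_force: [-0.5, -0.3, 0.3]
width: 0.0
```

```bash
python3 st.py c:-.01,-.055,.174; python3 - <<'E'
from bench import capture
import cv2,numpy as np
c=capture("side");a=c["pixels"][60:300,170:470,::-1]; d=capture("top");b=d["pixels"][80:320,280:580,::-1]
cv2.imwrite("pics/pre.png",cv2.resize(np.hstack([a,b]),(800,320)))
E
```

```text
t 6.85 tcp [0.4444, -0.2564, 0.3905] q [1.4588, 0.1502, -0.9199, 1.8701, -0.2109, 0.7537, -0.9817] w 0.0 F [-0.4901, -0.3369, 0.3109] T [-0.016, 0.4859, -0.0075]
tool axes in world (cols)
 [[ 0.488 -0.092 -0.868]
 [-0.004 -0.995  0.103]
 [-0.873 -0.047 -0.485]]
in box
 [[ 0.483  0.049 -0.874]
 [ 0.065 -0.998 -0.02 ]
 [-0.873 -0.047 -0.485]]
tcp box [-0.128, -0.0555, 0.3905] grasp [-0.1372, -0.0568, 0.4071]
c:-.01,-.055,.174 tool delta [0.2461, 0.0154, 0.0019] len 0.2466
```

View pics/pre.png

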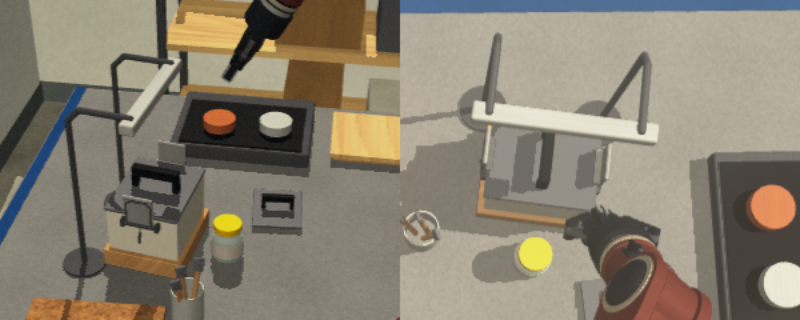

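The picture shows the hand leaning in from the robot's side; in the left crop the tip is clear of the lamp. The tip goes in under the tube, between the handle and clip_b.

play_rows --pt "0.045 0.003 0 0" --pt "0.09 0.006 0.001 0" --pt "0.135 0.009 0.001 0" --pt "0.18 0.012 0.002 0" --pt "0.22 0.014 0.002 0" --pt "0.244 0.015 0.002 0" --pt "0.244 0.015 0.002 0"

```text
clock: 7.82
eef_pos: [0.5582, -0.2746, 0.1722]
eef_rot: [0.86, -0.031, -0.507, -0.045]
wrist_force: [0.0, 0.0, -0.1]
width: -0.005
```

```bash
python3 st.py b:0,-.08,0 
```

```text
t 7.83 tcp [0.5582, -0.2746, 0.1722] q [0.9052, 0.5577, -0.5358, 1.9754, 0.204, 0.2206, -1.368] w -0.005 F [0.0485, 0.0406, -0.1447] T [0.0011, 0.5611, 0.0029]
tool axes in world (cols)
 [[ 0.484 -0.098 -0.869]
 [-0.007 -0.994  0.109]
 [-0.875 -0.047 -0.482]]
in box
 [[ 0.481  0.043 -0.876]
 [ 0.061 -0.998 -0.015]
 [-0.875 -0.047 -0.482]]
tcp box [-0.0129, -0.0574, 0.1722] grasp [-0.022, -0.0586, 0.1888]
b:0,-.08,0 tool delta [-0.0049, 0.0798, 0.0012] len 0.08
```

play_rows --pt "-0.001 0.015 0 0" --pt "-0.002 0.03 0 0" --pt "-0.003 0.042 0.001 0" --pt "-0.003 0.052 0.001 0" --pt "-0.004 0.062 0.001 0" --pt "-0.005 0.072 0.001 0" --pt "-0.005 0.08 0.001 0" --pt "-0.005 0.08 0.001 0"

```text
clock: 8.82
eef_pos: [0.545, -0.3524, 0.1719]
eef_rot: [0.86, -0.03, -0.507, -0.045]
wrist_force: [-0.7, 0.7, 0.5]
width: 0.002
```

```bash
cat > clip.py <<'E'
from bench import capture; from h import *; import sys
c=capture("top"); np.savez("top1.npz",**c); d=capture("side"); np.savez("side1.npz",**d)
b=np.radians(-8.1);B=np.array([[np.cos(b),-np.sin(b),0],[np.sin(b),np.cos(b),0],[0,0,1]])
for n,q in(("top",c),("side",d)):
    X=(np.nan_to_num(cloud(q),nan=9)-[.579,-.2195,0])@B
    for s in(1,-1):
        m=(abs(X[...,0])<.05)&(s*X[...,1]>.09)&(s*X[...,1]<.2)&(X[...,2]>.06)&(X[...,2]<.22)
        p=X[m]; 
        if len(p): print(n,"y side",s,len(p),"y",np.round(np.percentile(p[:,1],[5,50,95]),3),"z",np.round(np.percentile(p[:,2],[5,50,95]),3))
if len(sys.argv)>1: cv2.imwrite(sys.argv[1],cv2.resize(np.hstack([d["pixels"][60:300,170:470,::-1],c["pixels"][80:320,280:580,::-1]]),(800,320)))
E
python3 clip.py; python3 st.py c:-.013,-.057,.174
```

```text
top y side 1 230 y [0.091 0.097 0.102] z [0.125 0.157 0.197]
top y side -1 701 y [-0.159 -0.12  -0.092] z [0.129 0.147 0.194]
side y side 1 703 y [0.091 0.1   0.106] z [0.081 0.145 0.192]
side y side -1 398 y [-0.159 -0.127 -0.093] z [0.133 0.144 0.199]
t 8.93 tcp [0.5454, -0.3506, 0.1721] q [1.0881, 0.6263, -0.6325, 1.8745, 0.2212, 0.3188, -1.2445] w 0.005 F [1.1756, -0.5719, 0.6141] T [0.0223, 0.5178, 0.0275]
tool axes in world (cols)
 [[ 0.483 -0.095 -0.87 ]
 [-0.004 -0.994  0.106]
 [-0.876 -0.048 -0.481]]
in box
 [[ 0.479  0.046 -0.877]
 [ 0.064 -0.998 -0.018]
 [-0.876 -0.048 -0.481]]
tcp box [-0.0148, -0.1345, 0.1721] grasp [-0.0239, -0.1358, 0.1887]
c:-.013,-.057,.174 tool delta [0.0042, -0.0774, -0.0038] len 0.0776
```

play_rows --pt "-0.04 0 0 0" --pt "-0.075 0 0 0" --pt "-0.072 -0.05 -0.001 0" --pt "-0.068 -0.1 -0.002 0" --pt "-0.065 -0.15 -0.003 0" --pt "-0.063 -0.19 -0.004 0" --pt "-0.03 -0.19 -0.004 0" --pt "0.01 -0.19 -0.004 0"

```text
clock: 9.93
eef_pos: [0.573, -0.1609, 0.1752]
eef_rot: [0.861, -0.028, -0.506, -0.044]
wrist_force: [0.6, -1.3, 0.4]
width: 0.0
```

```bash
python3 clip.py pics/b.png; python3 st.py b:0,.08,0
```

```text
top y side 1 152 y [0.091 0.098 0.102] z [0.129 0.191 0.197]
top y side -1 795 y [-0.161 -0.124 -0.092] z [0.102 0.122 0.15 ]
side y side 1 707 y [0.091 0.1   0.106] z [0.079 0.146 0.191]
side y side -1 16 y [-0.128 -0.093 -0.091] z [0.124 0.144 0.148]
t 10.03 tcp [0.5715, -0.1598, 0.1712] q [0.5737, 0.4842, -0.3703, 2.0777, 0.2743, 0.1291, -1.6538] w 0.002 F [-0.292, 0.2011, 0.1188] T [-0.0587, 0.5875, 0.0104]
tool axes in world (cols)
 [[ 0.479 -0.091 -0.873]
 [-0.    -0.995  0.104]
 [-0.878 -0.049 -0.476]]
in box
 [[ 0.474  0.05  -0.879]
 [ 0.067 -0.998 -0.02 ]
 [-0.878 -0.049 -0.476]]
tcp box [-0.0158, 0.0581, 0.1712] grasp [-0.0248, 0.0568, 0.1879]
b:0,.08,0 tool delta [0.0054, -0.0798, -0.0016] len 0.08
```

View pics/b.png

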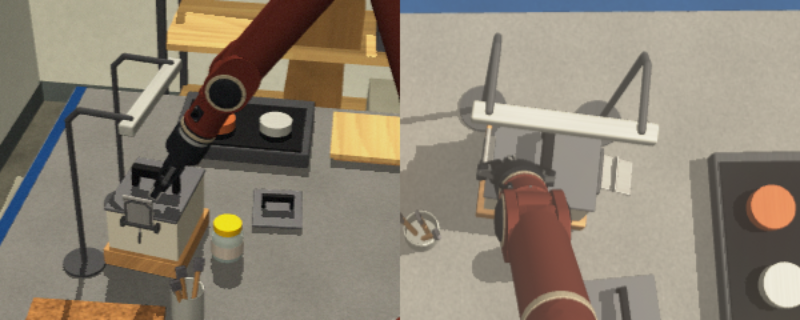

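Clip_b lies flat, outward and open (at (617,175) in the crop), and the tip stands inside clip_a. Now push clip_a.

play_rows --pt "0.001 -0.015 0 0" --pt "0.001 -0.03 0 0" --pt "0.002 -0.042 -0.001 0" --pt "0.003 -0.052 -0.001 0" --pt "0.003 -0.062 -0.001 0" --pt "0.003 -0.072 -0.001 0" --pt "0.003 -0.08 -0.001 0" --pt "0.003 -0.08 -0.001 0"

```text
clock: 11.02
eef_pos: [0.5819, -0.0815, 0.1768]
eef_rot: [0.86, -0.028, -0.507, -0.044]
wrist_force: [-0.3, 0.2, 0.4]
width: 0.002
```

```bash
python3 clip.py; python3 st.py g:-.01,0,.184
```

```text
top y side 1 485 y [0.092 0.124 0.153] z [0.128 0.151 0.17 ]
top y side -1 793 y [-0.16  -0.124 -0.092] z [0.102 0.122 0.15 ]
side y side 1 552 y [0.091 0.12  0.16 ] z [0.076 0.147 0.198]
side y side -1 5 y [-0.096 -0.092 -0.091] z [0.145 0.145 0.148]
t 11.12 tcp [0.5817, -0.0827, 0.1764] q [0.2679, 0.4444, -0.1822, 2.1093, 0.241, 0.0947, -1.7891] w 0.0 F [-0.8222, -0.7385, 0.2608] T [0.0157, 0.5065, 0.0156]
tool axes in world (cols)
 [[ 0.484 -0.095 -0.87 ]
 [-0.004 -0.994  0.106]
 [-0.875 -0.048 -0.481]]
in box
 [[ 0.479  0.046 -0.876]
 [ 0.064 -0.998 -0.018]
 [-0.875 -0.048 -0.481]]
tcp box [-0.0166, 0.1358, 0.1764] grasp [-0.0257, 0.1346, 0.1931]
g:-.01,0,.184 tool delta [0.0068, 0.1354, -0.007] len 0.1358
```

play_rows --pt "-0.05 0 0 0" --pt "-0.09 0 0 0" --pt "-0.088 0.045 -0.002 0" --pt "-0.086 0.09 -0.005 0" --pt "-0.084 0.135 -0.007 0" --pt "-0.084 0.135 -0.007 0" --fingers 1

```text
clock: 11.88
eef_pos: [0.5328, -0.2241, 0.2456]
eef_rot: [0.86, -0.034, -0.508, -0.048]
wrist_force: [-0.1, -0.9, 0.1]
width: 0.997
```

```bash
python3 clip.py pics/c.png; python3 st.py g:-.005,0,.182
```

```text
top y side 1 830 y [0.092 0.122 0.156] z [0.101 0.12  0.145]
top y side -1 681 y [-0.161 -0.129 -0.093] z [0.101 0.121 0.149]
side y side 1 785 y [0.091 0.123 0.159] z [0.096 0.119 0.147]
side y side -1 65 y [-0.134 -0.125 -0.09 ] z [0.121 0.128 0.148]
t 11.97 tcp [0.5338, -0.2181, 0.2462] q [0.8967, 0.3786, -0.5871, 2.0101, 0.0732, 0.3389, -1.3506] w 1.002 F [-0.2248, 1.0839, 0.1274] T [0.0045, 0.4464, 0.0881]
tool axes in world (cols)
 [[ 0.483 -0.097 -0.87 ]
 [-0.004 -0.994  0.108]
 [-0.876 -0.049 -0.48 ]]
in box
 [[ 0.478  0.044 -0.877]
 [ 0.064 -0.998 -0.016]
 [-0.876 -0.049 -0.48 ]]
tcp box [-0.0449, -0.005, 0.2462] grasp [-0.054, -0.0062, 0.2628]
g:-.005,0,.182 tool delta [0.0946, -0.0001, -0.0042] len 0.0947
```

View pics/c.png

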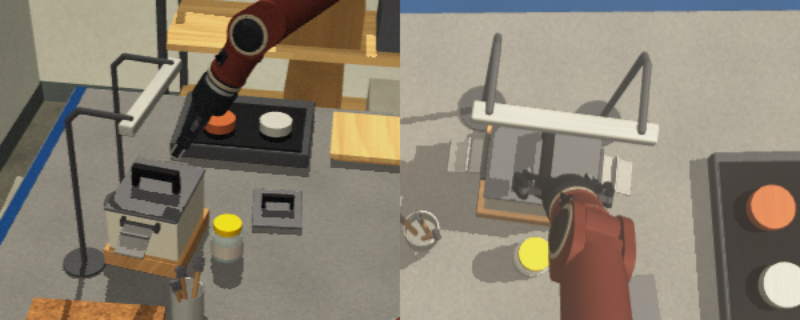

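Both clips are open, in the crops at (133,238) and at (462,152) and (617,175), and the jaws straddle the handle line. Descend and grip.

play_rows --pt "0.04 0 -0.002 0" --pt "0.075 0 -0.004 0" --pt "0.094 0 -0.004 0" --pt "0.094 0 -0.004 0" --pt "0.094 0 -0.004 0"

```text
clock: 12.6
eef_pos: [0.5835, -0.2178, 0.1672]
eef_rot: [0.86, -0.029, -0.507, -0.044]
wrist_force: [0.3, 0.2, -0.1]
width: 1.0
```

play_rows --pt "0 0 0 0" --pt "0 0 0 0" --pt "0 0 0 0" --pt "0 0 0 0" --pt "0 0 0 0" --fingers 0 --newtons 80

```text
clock: 13.22
eef_pos: [0.5834, -0.219, 0.1674]
eef_rot: [0.86, -0.03, -0.507, -0.044]
wrist_force: [-4.3, 1.6, 5.7]
width: 0.203
```

```bash
python3 st.py b:0,0,.015 b:-.04,0,.08 b:-.1,0,.12
```

```text
t 13.22 tcp [0.5834, -0.219, 0.1674] q [0.7022, 0.5374, -0.4141, 1.9981, 0.1606, 0.1693, -1.4388] w 0.203 F [-4.281, 1.5836, 5.7199] T [-0.6826, 0.5586, -0.4853]
tool axes in world (cols)
 [[ 0.485 -0.096 -0.869]
 [-0.006 -0.994  0.106]
 [-0.875 -0.046 -0.483]]
in box
 [[ 0.481  0.045 -0.876]
 [ 0.062 -0.998 -0.017]
 [-0.875 -0.046 -0.483]]
tcp box [0.0043, 0.0011, 0.1674] grasp [-0.0048, -0.0001, 0.184]
b:0,0,.015 tool delta [-0.0131, -0.0007, -0.0072] len 0.015
b:-.04,0,.08 tool delta [-0.0892, -0.0055, -0.0036] len 0.0894
b:-.1,0,.12 tool delta [-0.153, -0.0101, 0.0297] len 0.1562
```

The opening is 0.203 × 85 mm, about 17 mm, so the bar is held. Lift straight first, then out along the lean to clear the lamp.

play_rows --pt "-0.006 0 -0.003 0" --pt "-0.013 -0.001 -0.007 0" --pt "-0.02 -0.001 -0.009 0" --pt "-0.045 -0.002 -0.007 0" --pt "-0.075 -0.004 -0.004 0" --pt "-0.11 -0.006 -0.001 0" --pt "-0.15 -0.008 0.004 0" --pt "-0.19 -0.008 0.008 0"

```text
clock: 14.22
eef_pos: [0.4839, -0.2073, 0.3295]
eef_rot: [0.86, -0.028, -0.508, -0.044]
wrist_force: [0.3, -1.0, -3.2]
width: 0.202
```

```bash
python3 clip.py pics/d.png; python3 st.py w:.43,-.2,.42
```

```text
top y side 1 790 y [0.095 0.124 0.157] z [0.101 0.119 0.133]
top y side -1 321 y [-0.163 -0.148 -0.099] z [0.099 0.108 0.132]
side y side 1 715 y [0.091 0.128 0.16 ] z [0.096 0.115 0.133]
side y side -1 134 y [-0.14  -0.126 -0.091] z [0.095 0.121 0.135]
t 14.32 tcp [0.4849, -0.2091, 0.3321] q [1.144, 0.2039, -0.7769, 1.9774, -0.0869, 0.5462, -1.2031] w 0.198 F [1.3827, -0.6539, -2.5454] T [-0.057, 0.8054, -0.0298]
tool axes in world (cols)
 [[ 0.486 -0.096 -0.869]
 [-0.009 -0.994  0.105]
 [-0.874 -0.043 -0.484]]
in box
 [[ 0.483  0.045 -0.875]
 [ 0.06  -0.998 -0.018]
 [-0.874 -0.043 -0.484]]
tcp box [-0.0946, -0.0029, 0.3321] grasp [-0.1038, -0.004, 0.3487]
w:.43,-.2,.42 tool delta [-0.1035, -0.0075, 0.0061] len 0.104
```

View pics/d.png

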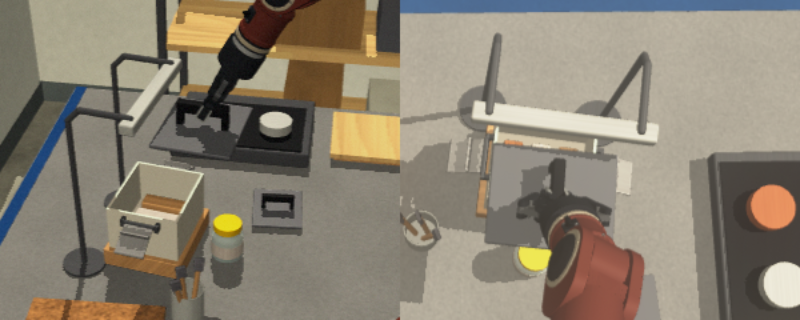

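The lid hangs from the jaws, with the forward edge near the tube. I measure how it sits in the tool before turning.

```bash
cat > lid.py <<'E'
from h import *; from bench import sense,capture; import sys
from scipy.spatial.transform import Rotation as Ro
def lidpose(q=None,tag="top"):
    q=q or capture(tag); s=sense(); M=Ro.from_quat(s["eef_rot"]).as_matrix(); g=s["eef_pos"]-.019*M[:,0]
    W=np.nan_to_num(cloud(q),nan=9); px=q["pixels"].astype(int)
    m=(np.hypot(W[...,0]-g[0],W[...,1]-g[1])<.14)&(abs(W[...,2]-g[2]+.036)<.025)&(px.max(-1)-px.min(-1)<25)
    N,L,st,_=cv2.connectedComponentsWithStats(m.astype(np.uint8)); m=L==1+np.argmax(st[1:,4])
    P=W[m]
    for _ in range(4):
        A=np.c_[P[:,:2],np.ones(len(P))]; k=np.linalg.lstsq(A,P[:,2],rcond=None)[0]; e=abs(A@k-P[:,2]); P=P[e<max(.003,2*e.std())]
    n=np.array([-k[0],-k[1],1]); n/=np.linalg.norm(n)
    print(tag,"n",len(P),"normal",np.round(n,3),"rect",*rect(P[:,:2]),"z at grasp",round(float(k@[g[0],g[1],1]),4),"grasp",np.round(g,4),"rms",round(float(e.std()),4))
    return n,M
if __name__=="__main__":
    for t in("top","side"): lidpose(dict(np.load(t+"1.npz")) if len(sys.argv)>1 else None,t)
E
python3 lid.py saved
```

```text
top n 3496 normal [-0.002 -0.024  1.   ] rect [ 480.2 -208.2] [189.9 152.8] 83.85 z at grasp 0.3114 grasp [ 0.4757 -0.2089  0.3487] rms 0.0008
side n 1646 normal [-0.005 -0.02   1.   ] rect [ 479.5 -204.6] [198.5 155.3] 83.86 z at grasp 0.3139 grasp [ 0.4757 -0.2089  0.3487] rms 0.0008
```

The lid has rolled 1.3° and sits at yaw -6.15°. To end flat at yaw +4.0°, the tool axis must become about (0.480, 0.058, -0.875), i.e. gain 3.8° of lean toward +y, plus a turn. I carry it left and high and push past the reach there.

```bash
python3 st.py w:.43,-.18,.43 w:.38,.1,.58 w:.35,.25,.62|tail -3
```

```text
w:.43,-.18,.43 tool delta [-0.1125, -0.0278, 0.0033] len 0.1159
w:.38,.1,.58 tool delta [-0.2704, -0.308, 0.0035] len 0.4098
w:.35,.25,.62 tool delta [-0.3213, -0.456, 0.026] len 0.5584
```

play_rows --pt "-0.055 -0.014 0.002 0" --pt "-0.11 -0.028 0.003 0" --pt "-0.145 -0.075 0.003 0" --pt "-0.18 -0.125 0.003 0" --pt "-0.21 -0.175 0.003 0" --pt "-0.24 -0.225 0.003 0" --pt "-0.27 -0.275 0.004 0" --pt "-0.285 -0.33 0.008 0"

```text
clock: 15.32
eef_pos: [0.3733, 0.1083, 0.5849]
eef_rot: [0.86, -0.028, -0.508, -0.045]
wrist_force: [1.7, 0.8, -2.9]
width: 0.198
```

```bash
python3 st.py w:.35,.4,.66 w:.35,.42,.75
```

```text
t 15.32 tcp [0.3733, 0.1083, 0.5849] q [0.5491, -0.2844, -0.6687, 1.6109, -0.1083, 1.2548, -1.814] w 0.198 F [1.6849, 0.8018, -2.8757] T [0.1167, 0.6447, 0.0815]
tool axes in world (cols)
 [[ 0.482 -0.093 -0.871]
 [-0.002 -0.994  0.105]
 [-0.876 -0.049 -0.48 ]]
in box
 [[ 0.478  0.048 -0.877]
 [ 0.066 -0.998 -0.019]
 [-0.876 -0.049 -0.48 ]]
tcp box [-0.2498, 0.2955, 0.5849] grasp [-0.2589, 0.2943, 0.6016]
w:.35,.4,.66 tool delta [-0.0777, -0.2916, 0.0149] len 0.3021
w:.35,.42,.75 tool delta [-0.1566, -0.3158, -0.0261] len 0.3535
```

play_rows --pt "-0.016 -0.058 0.003 0" --pt "-0.032 -0.116 0.006 0" --pt "-0.048 -0.175 0.009 0" --pt "-0.063 -0.233 0.012 0" --pt "-0.078 -0.292 0.015 0" --pt "-0.1 -0.3 0.005 0" --pt "-0.125 -0.308 -0.01 0" --pt "-0.125 -0.308 -0.01 0"

```text
clock: 16.32
eef_pos: [0.3057, 0.3202, 0.6815]
eef_rot: [0.865, -0.009, -0.498, -0.056]
wrist_force: [-0.1, -0.5, -2.2]
width: 0.197
```

```bash
python3 st.py w:.35,.42,.72 w:.35,.42,.8
```

```text
t 16.32 tcp [0.3057, 0.3202, 0.6815] q [0.8296, -0.3023, -1.3447, 1.1691, -0.0509, 1.5625, -2.2537] w 0.197 F [-0.065, -0.5118, -2.1993] T [-0.0334, 0.8985, -0.0061]
tool axes in world (cols)
 [[ 0.504 -0.07  -0.861]
 [ 0.041 -0.994  0.105]
 [-0.863 -0.088 -0.498]]
in box
 [[ 0.494  0.071 -0.867]
 [ 0.111 -0.994 -0.018]
 [-0.863 -0.088 -0.498]]
tcp box [-0.3466, 0.4958, 0.6815] grasp [-0.356, 0.4937, 0.6979]
w:.35,.42,.72 tool delta [-0.0068, -0.1056, -0.0469] len 0.1158
w:.35,.42,.8 tool delta [-0.0758, -0.1126, -0.0867] len 0.1611
```

The axis is now (0.504, 0.041, -0.863), within about 2° of the target. Carry it over the mat, turning -10°.

```bash
python3 st.py w:.63,.19,.26 w:.45,.27,.5|tail -2
```

```text
w:.63,.19,.26 tool delta [0.5219, 0.1436, -0.0827] len 0.5476
w:.45,.27,.5 tool delta [0.2273, 0.0557, -0.039] len 0.2373
```

play_rows --pt "0.055 0.014 -0.01 0" --pt "0.11 0.028 -0.02 -3" --pt "0.165 0.042 -0.029 -6" --pt "0.22 0.056 -0.038 -10" --pt "0.275 0.07 -0.046 -10" --pt "0.33 0.088 -0.054 -10" --pt "0.385 0.104 -0.062 -10" --pt "0.43 0.118 -0.07 -10"

```text
clock: 17.32
eef_pos: [0.4468, 0.1717, 0.4174]
eef_rot: [0.872, 0.041, -0.488, 0.015]
wrist_force: [-0.1, 0.5, -2.5]
width: 0.201
```

```bash
python3 st.py w:.63,.19,.24; python3 lid.py
```

```text
t 17.32 tcp [0.4468, 0.1717, 0.4174] q [1.2018, -0.3019, -1.3447, 1.9414, -0.3585, 0.7334, -1.5017] w 0.201 F [-0.0865, 0.5172, -2.4652] T [-0.0435, 0.8794, 0.0449]
tool axes in world (cols)
 [[ 0.521  0.087 -0.849]
 [ 0.057 -0.996 -0.067]
 [-0.852 -0.013 -0.524]]
in box
 [[ 0.508  0.227 -0.831]
 [ 0.13  -0.974 -0.186]
 [-0.852 -0.013 -0.524]]
tcp box [-0.186, 0.3687, 0.4174] grasp [-0.1957, 0.3662, 0.4336]
w:.63,.19,.24 tool delta [0.2476, 0.0001, -0.0639] len 0.2557
top n 4462 normal [-0.051 -0.001  0.999] rect [444.5 169.6] [152.3 190.4] 4.18 z at grasp 0.3981 grasp [0.4358 0.1675 0.4314] rms 0.0008
side n 3443 normal [-0.045 -0.     0.999] rect [443.  169.9] [153.5 195.2] 4.32 z at grasp 0.3951 grasp [0.4362 0.1689 0.4327] rms 0.0008
```

The lid is at yaw 4.2° (target 4.0°), roll 0°, pitch 2.7°. The pitch is about the jaw axis, so it can settle flat on contact with a light grip. Move to above the mat.

```bash
python3 st.py w:.626,.19,.17|tail -1
```

```text
w:.626,.19,.17 tool delta [0.3048, -0.0017, -0.0261] len 0.3059
```

play_rows --pt "0.05 0 -0.004 0" --pt "0.1 -0.001 -0.009 0" --pt "0.15 -0.001 -0.013 0" --pt "0.2 -0.001 -0.017 0" --pt "0.25 -0.002 -0.021 0" --pt "0.285 -0.002 -0.024 0" --pt "0.305 -0.002 -0.026 0" --pt "0.305 -0.002 -0.026 0"

```text
clock: 18.42
eef_pos: [0.4282, 0.1231, 0.3414]
eef_rot: [0.877, 0.046, -0.479, 0.012]
wrist_force: [-0.5, 0.2, -2.7]
width: 0.197
```

```bash
python3 lid.py;  python3 st.py w:.626,.19,.112
```

```text
top n 3895 normal [-0.069 -0.012  0.998] rect [426.1 121.3] [152.4 190. ] 4.96 z at grasp 0.322 grasp [0.4176 0.1213 0.3569] rms 0.0008
side n 2986 normal [-0.068 -0.014  0.998] rect [425.8 124.9] [153.4 195.6] 4.69 z at grasp 0.3206 grasp [0.4178 0.1215 0.3572] rms 0.0008
t 18.52 tcp [0.428, 0.1228, 0.3413] q [1.2933, -0.3022, -1.3439, 2.1868, -0.6306, 0.5123, -1.1368] w 0.2 F [-0.3637, 0.3017, -2.8212] T [-0.1043, 0.9406, -0.021]
tool axes in world (cols)
 [[ 0.537  0.092 -0.839]
 [ 0.069 -0.995 -0.065]
 [-0.841 -0.023 -0.541]]
in box
 [[ 0.522  0.232 -0.821]
 [ 0.144 -0.973 -0.183]
 [-0.841 -0.023 -0.541]]
tcp box [-0.1977, 0.3176, 0.3413] grasp [-0.2076, 0.3148, 0.3572]
w:.626,.19,.112 tool delta [0.3037, -0.0435, -0.0464] len 0.3103
```

The arm is stuck against its j2/j3 limits. I free it by moving outward and up toward an extended posture.

```bash
python3 st.py w:.62,.12,.5 w:.5,.12,.42|tail -2
```

```text
w:.62,.12,.5 tool delta [-0.0306, 0.0168, -0.2467] len 0.2491
w:.5,.12,.42 tool delta [-0.0278, 0.0076, -0.1028] len 0.1067
```

play_rows --pt "-0.02 0 -0.03 0" --pt "-0.028 0.007 -0.06 0" --pt "-0.03 0.008 -0.1 0" --pt "-0.03 0.01 -0.14 0"

```text
clock: 19.02
eef_pos: [0.4956, 0.1106, 0.456]
eef_rot: [0.881, 0.048, -0.47, 0.011]
wrist_force: [0.5, -0.2, -3.7]
width: 0.203
```

```bash
python3 st.py w:.62,.12,.5
```

```text
t 19.02 tcp [0.4956, 0.1106, 0.456] q [1.4498, -0.3026, -1.3442, 1.8494, -0.5385, 0.815, -1.1917] w 0.203 F [0.4741, -0.2172, -3.6739] T [-0.1371, 0.9107, 0.0121]
tool axes in world (cols)
 [[ 0.554  0.095 -0.827]
 [ 0.075 -0.995 -0.065]
 [-0.829 -0.026 -0.558]]
in box
 [[ 0.538  0.235 -0.81 ]
 [ 0.152 -0.972 -0.181]
 [-0.829 -0.026 -0.558]]
tcp box [-0.1291, 0.3151, 0.456] grasp [-0.1393, 0.3122, 0.4717]
w:.62,.12,.5 tool delta [0.0331, 0.0014, -0.1281] len 0.1323
```

play_rows --pt "0.01 0 -0.05 0" --pt "0.02 0 -0.1 0" --pt "0.03 0 -0.15 0" --pt "0.04 0 -0.2 0" --pt "0.05 0 -0.25 0"

```text
clock: 19.65
eef_pos: [0.5259, 0.0958, 0.5457]
eef_rot: [0.889, 0.051, -0.454, 0.009]
wrist_force: [-0.7, -0.0, -3.9]
width: 0.205
```

```bash
python3 st.py w:.65,.12,.5
```

```text
t 19.65 tcp [0.5259, 0.0958, 0.5457] q [1.5696, -0.3024, -1.3441, 1.6134, -0.5457, 1.0158, -1.1854] w 0.205 F [-0.6598, -0.0472, -3.8871] T [-0.1697, 1.0928, -0.0077]
tool axes in world (cols)
 [[ 0.582  0.098 -0.807]
 [ 0.082 -0.995 -0.062]
 [-0.809 -0.03  -0.587]]
in box
 [[ 0.565  0.237 -0.791]
 [ 0.163 -0.971 -0.175]
 [-0.809 -0.03  -0.587]]
tcp box [-0.0969, 0.3047, 0.5457] grasp [-0.1077, 0.3016, 0.5611]
w:.65,.12,.5 tool delta [0.1111, -0.0105, -0.0748] len 0.1344
```

A better posture came up during the clip_a push: j3 about -0.2, at low height and farther out. So I go back right along the old route, then sweep left low and in front of the lamp.

```bash
python3 st.py w:.43,-.05,.5 w:.45,-.15,.42|tail -2
```

```text
w:.43,-.05,.5 tool delta [-0.0308, 0.137, 0.1133] len 0.1804
w:.45,-.15,.42 tool delta [0.0374, 0.2408, 0.1503] len 0.2863
```

play_rows --pt "-0.01 0.04 0.04 0" --pt "-0.02 0.08 0.08 0" --pt "-0.03 0.13 0.113 0" --pt "-0.01 0.17 0.125 0" --pt "0.015 0.205 0.14 0" --pt "0.037 0.24 0.15 0" --pt "0.037 0.24 0.15 0"

```text
clock: 20.52
eef_pos: [0.4488, -0.153, 0.4173]
eef_rot: [0.889, 0.049, -0.456, 0.005]
wrist_force: [0.0, 1.0, -3.1]
width: 0.194
```

```bash
python3 st.py w:.45,-.15,.38 w:.47,-.02,.34
```

```text
t 20.52 tcp [0.4488, -0.153, 0.4173] q [1.1948, -0.0293, -0.6513, 1.9804, -0.5907, 0.7628, -0.6042] w 0.194 F [0.0136, 1.018, -3.0823] T [-0.0963, 1.0004, 0.085]
tool axes in world (cols)
 [[ 0.58   0.092 -0.81 ]
 [ 0.082 -0.995 -0.054]
 [-0.811 -0.035 -0.584]]
in box
 [[ 0.562  0.231 -0.794]
 [ 0.163 -0.972 -0.168]
 [-0.811 -0.035 -0.584]]
tcp box [-0.1383, 0.0475, 0.4173] grasp [-0.1489, 0.0444, 0.4327]
w:.45,-.15,.38 tool delta [0.0312, -0.0015, 0.0207] len 0.0375
w:.47,-.02,.34 tool delta [0.0859, -0.1276, 0.0209] len 0.1553
```

play_rows --pt "0.02 -0.03 0.005 0" --pt "0.04 -0.06 0.01 0" --pt "0.063 -0.095 0.015 0" --pt "0.085 -0.13 0.02 0" --pt "0.085 -0.13 0.02 0"

```text
clock: 21.15
eef_pos: [0.4693, -0.0099, 0.3424]
eef_rot: [0.888, 0.054, -0.456, 0.01]
wrist_force: [-0.1, -1.0, -2.9]
width: 0.194
```

```bash
python3 st.py w:.5,.1,.3 w:.6,.17,.28
```

```text
t 21.15 tcp [0.4693, -0.0099, 0.3424] q [1.0182, 0.001, -0.9511, 2.1869, -0.3621, 0.3617, -1.1072] w 0.194 F [-0.1128, -1.0271, -2.8614] T [-0.2364, 1.0505, -0.008]
tool axes in world (cols)
 [[ 0.579  0.106 -0.809]
 [ 0.087 -0.994 -0.067]
 [-0.811 -0.032 -0.585]]
in box
 [[ 0.561  0.245 -0.791]
 [ 0.168 -0.969 -0.18 ]
 [-0.811 -0.032 -0.585]]
tcp box [-0.1382, 0.192, 0.3424] grasp [-0.1488, 0.1888, 0.3578]
w:.5,.1,.3 tool delta [0.0618, -0.1047, -0.0075] len 0.1218
w:.6,.17,.28 tool delta [0.142, -0.163, -0.0813] len 0.231
```

play_rows --pt "0.03 -0.04 -0.01 0" --pt "0.06 -0.075 -0.025 0" --pt "0.09 -0.1 -0.05 0" --pt "0.115 -0.12 -0.075 0" --pt "0.14 -0.135 -0.1 0" --pt "0.16 -0.15 -0.115 0" --pt "0.16 -0.15 -0.115 0"

```text
clock: 22.02
eef_pos: [0.6442, 0.1593, 0.2856]
eef_rot: [0.889, 0.053, -0.454, 0.008]
wrist_force: [0.2, -0.4, -2.8]
width: 0.2
```

```bash
python3 st.py w:.62,.19,.2
```

```text
t 22.02 tcp [0.6442, 0.1593, 0.2856] q [-0.018, 0.3924, -0.423, 1.8851, 0.8416, 0.3837, -2.5537] w 0.2 F [0.1803, -0.4001, -2.7844] T [-0.1975, 1.1088, -0.0052]
tool axes in world (cols)
 [[ 0.582  0.101 -0.807]
 [ 0.086 -0.994 -0.062]
 [-0.808 -0.034 -0.588]]
in box
 [[ 0.564  0.24  -0.79 ]
 [ 0.168 -0.97  -0.175]
 [-0.808 -0.034 -0.588]]
tcp box [0.0111, 0.3842, 0.2856] grasp [0.0004, 0.381, 0.3009]
w:.62,.19,.2 tool delta [0.0578, -0.0301, 0.0679] len 0.0941
```

The posture is freed and the lid is over the mat. Measure it, then lower.

play_rows --pt "0.02 -0.01 0.025 0" --pt "0.04 -0.02 0.05 0" --pt "0.058 -0.03 0.068 0" --pt "0.058 -0.03 0.068 0"

```text
clock: 22.52
eef_pos: [0.6162, 0.1883, 0.1988]
eef_rot: [0.889, 0.052, -0.455, 0.011]
wrist_force: [0.1, -0.0, -2.6]
width: 0.202
```

```bash
python3 lid.py; python3 st.py w:.62,.19,.15 d:.01,0,0 d:0,.01,0 d:0,0,-.01
```

```text
top n 2550 normal [-0.121 -0.024  0.992] rect [614.6 186.5] [150.7 188.5] 5.38 z at grasp 0.1786 grasp [0.6064 0.1856 0.2155] rms 0.0009
side n 2814 normal [-0.122 -0.028  0.992] rect [616.9 188.4] [152.7 194.5] 4.98 z at grasp 0.1792 grasp [0.6072 0.1843 0.2164] rms 0.0008
t 22.62 tcp [0.6183, 0.1859, 0.201] q [-0.5736, 0.4744, 0.2517, 2.0463, 0.9783, 0.0349, -2.8367] w 0.203 F [0.1534, -0.689, -3.0148] T [-0.0907, 1.0502, -0.0318]
tool axes in world (cols)
 [[ 0.583  0.098 -0.807]
 [ 0.083 -0.995 -0.061]
 [-0.808 -0.031 -0.588]]
in box
 [[ 0.566  0.237 -0.79 ]
 [ 0.164 -0.971 -0.174]
 [-0.808 -0.031 -0.588]]
tcp box [-0.0182, 0.4069, 0.201] grasp [-0.0289, 0.4038, 0.2164]
w:.62,.19,.15 tool delta [0.0425, -0.0023, 0.0284] len 0.0512
d:.01,0,0 tool delta [0.0058, 0.001, -0.0081] len 0.01
d:0,.01,0 tool delta [0.0008, -0.0099, -0.0006] len 0.01
d:0,0,-.01 tool delta [0.0081, 0.0003, 0.0059] len 0.01
```

Wrist j6 is near its lower limit. Lowering from here should straighten the tool, which is the pitch correction I want.

play_rows --pt "0.012 0 0.009 0" --pt "0.024 0 0.018 0" --pt "0.036 0 0.026 0" --pt "0.036 0 0.026 0" --pt "0.036 0 0.026 0"

```text
clock: 23.25
eef_pos: [0.6252, 0.191, 0.1707]
eef_rot: [0.883, 0.047, -0.467, 0.011]
wrist_force: [-0.1, -0.1, -2.9]
width: 0.198
```

```bash
python3 lid.py; python3 st.py w:.62,.19,.12 
```

```text
top n 2322 normal [-0.091 -0.018  0.996] rect [622.6 189. ] [151.2 188.2] 5.02 z at grasp 0.1509 grasp [0.6145 0.1898 0.1865] rms 0.0008
side n 2764 normal [-0.097 -0.017  0.995] rect [624.1 193.4] [152.8 194.2] 4.77 z at grasp 0.1502 grasp [0.6145 0.1898 0.1867] rms 0.0008
t 23.35 tcp [0.6251, 0.1912, 0.171] q [-0.5854, 0.537, 0.2686, 2.0295, 0.9659, 0.0147, -2.8409] w 0.198 F [-0.3, 0.0669, -3.2414] T [-0.1399, 0.9897, 0.031]
tool axes in world (cols)
 [[ 0.56   0.093 -0.823]
 [ 0.073 -0.995 -0.064]
 [-0.826 -0.024 -0.564]]
in box
 [[ 0.544  0.233 -0.806]
 [ 0.151 -0.972 -0.179]
 [-0.826 -0.024 -0.564]]
tcp box [-0.0122, 0.4131, 0.171] grasp [-0.0226, 0.4102, 0.1867]
w:.62,.19,.12 tool delta [0.0392, 0.002, 0.033] len 0.0513
```

play_rows --pt "0.01 0 0.007 0" --pt "0.02 0 0.014 0" --pt "0.031 0 0.021 0" --pt "0.031 0 0.021 0" --pt "0.031 0 0.021 0"

```text
clock: 23.98
eef_pos: [0.6324, 0.1962, 0.1461]
eef_rot: [0.877, 0.044, -0.478, 0.014]
wrist_force: [1.1, -0.5, -3.5]
width: 0.197
```

```bash
python3 lid.py; python3 st.py d:0,0,-.01 d:.01,0,0
```

```text
top n 2154 normal [-0.069 -0.009  0.998] rect [629.5 193.8] [150.9 188.6] 4.22 z at grasp 0.1266 grasp [0.6221 0.1949 0.1623] rms 0.0008
side n 2695 normal [-0.071 -0.009  0.997] rect [630.8 197.3] [153.2 194.5] 4.82 z at grasp 0.1261 grasp [0.6222 0.1949 0.1624] rms 0.0008
t 24.07 tcp [0.6324, 0.1961, 0.1464] q [-0.5769, 0.5878, 0.2562, 2.0057, 0.9555, 0.0146, -2.8409] w 0.203 F [0.2491, 0.0334, -3.0362] T [-0.0987, 0.8933, 0.0798]
tool axes in world (cols)
 [[ 0.539  0.09  -0.837]
 [ 0.064 -0.996 -0.065]
 [-0.84  -0.018 -0.543]]
in box
 [[ 0.525  0.229 -0.82 ]
 [ 0.139 -0.973 -0.183]
 [-0.84  -0.018 -0.543]]
tcp box [-0.0057, 0.419, 0.1464] grasp [-0.0157, 0.4163, 0.1624]
d:0,0,-.01 tool delta [0.0084, 0.0002, 0.0054] len 0.01
d:.01,0,0 tool delta [0.0054, 0.0009, -0.0084] len 0.01
```

play_rows --pt "0.008 0.003 0.01 0" --pt "0.015 0.006 0.02 0" --pt "0.021 0.009 0.028 0" --pt "0.021 0.009 0.028 0" --pt "0.021 0.009 0.028 0"

```text
clock: 24.7
eef_pos: [0.6297, 0.1915, 0.1275]
eef_rot: [0.87, 0.04, -0.49, 0.016]
wrist_force: [-0.7, 0.1, -3.4]
width: 0.2
```

```bash
python3 lid.py; python3 st.py d:0,0,-.01 d:.01,0,0
```

```text
top n 2042 normal [-0.043  0.001  0.999] rect [626.4 189. ] [150.7 188.9] 4.29 z at grasp 0.1083 grasp [0.6199 0.1905 0.1439] rms 0.0008
side n 2629 normal [-0.042  0.002  0.999] rect [627.3 193.6] [153.6 192.5] 4.77 z at grasp 0.1079 grasp [0.6199 0.1905 0.1439] rms 0.0008
t 24.8 tcp [0.6297, 0.1916, 0.1277] q [-0.5592, 0.6146, 0.2413, 2.0065, 0.9581, 0.0145, -2.8409] w 0.2 F [-0.3026, 0.0865, -3.0945] T [-0.0233, 0.8894, -0.0378]
tool axes in world (cols)
 [[ 0.516  0.086 -0.852]
 [ 0.055 -0.996 -0.067]
 [-0.855 -0.012 -0.519]]
in box
 [[ 0.503  0.226 -0.834]
 [ 0.127 -0.974 -0.187]
 [-0.855 -0.012 -0.519]]
tcp box [-0.0077, 0.4141, 0.1277] grasp [-0.0173, 0.4117, 0.1439]
d:0,0,-.01 tool delta [0.0085, 0.0001, 0.0052] len 0.01
d:.01,0,0 tool delta [0.0052, 0.0009, -0.0085] len 0.01
```

play_rows --pt "0.003 0.001 0.004 0" --pt "0.006 0.002 0.008 0" --pt "0.009 0.0025 0.012 0" --pt "0.011 0.0025 0.014 0" --pt "0.011 0.0025 0.014 0"

```text
clock: 25.42
eef_pos: [0.6277, 0.1911, 0.1175]
eef_rot: [0.867, 0.039, -0.497, 0.017]
wrist_force: [0.5, 0.5, -3.5]
width: 0.193
```

```bash
python3 lid.py; python3 st.py d:0,0,-.01 d:.01,0,0
```

```text
top n 1918 normal [-0.028  0.006  1.   ] rect [623.8 188.4] [151.  188.2] 4.34 z at grasp 0.0985 grasp [0.6182 0.1901 0.134 ] rms 0.0009
side n 2605 normal [-0.03   0.005  1.   ] rect [625.  192.4] [153.5 191.7] 4.65 z at grasp 0.0979 grasp [0.6183 0.19   0.1341] rms 0.0008
t 25.52 tcp [0.6278, 0.191, 0.1177] q [-0.5563, 0.6299, 0.2374, 2.0062, 0.9557, 0.0146, -2.8409] w 0.2 F [-0.1691, -0.5229, -2.7474] T [-0.0588, 0.8554, -0.0218]
tool axes in world (cols)
 [[ 0.504  0.084 -0.86 ]
 [ 0.05  -0.996 -0.068]
 [-0.862 -0.008 -0.506]]
in box
 [[ 0.492  0.224 -0.841]
 [ 0.12  -0.975 -0.189]
 [-0.862 -0.008 -0.506]]
tcp box [-0.0095, 0.4133, 0.1177] grasp [-0.0188, 0.411, 0.1341]
d:0,0,-.01 tool delta [0.0086, 0.0001, 0.0051] len 0.01
d:.01,0,0 tool delta [0.005, 0.0008, -0.0086] len 0.01
```

The lid is centred to within 1 mm, with 1.7° pitch and about 6 mm above the cork. Touch down with a light grip.

play_rows --pt "0.002 0 0.002 0" --pt "0.004 0.001 0.005 0" --pt "0.006 0.001 0.007 0" --pt "0.008 0.001 0.009 0" --pt "0.008 0.001 0.009 0" --newtons 25

```text
clock: 26.15
eef_pos: [0.6278, 0.1904, 0.1118]
eef_rot: [0.865, 0.037, -0.5, 0.018]
wrist_force: [-1.8, -3.1, 4.8]
width: 0.195
```

```bash
python3 lid.py; python3 st.py d:0,0,-.01 d:.01,0,0
```

```text
top n 1894 normal [-0.009  0.002  1.   ] rect [623.7 188.2] [150.9 188.4] 4.58 z at grasp 0.0928 grasp [0.6184 0.1896 0.1283] rms 0.0009
side n 2588 normal [-0.01   0.002  1.   ] rect [623.9 192.7] [152.7 192.1] 4.32 z at grasp 0.0921 grasp [0.6184 0.1896 0.1282] rms 0.0008
t 26.25 tcp [0.6279, 0.1905, 0.1118] q [-0.5552, 0.6403, 0.2365, 2.0039, 0.9529, 0.015, -2.8409] w 0.197 F [-0.854, -3.6105, 4.3165] T [-0.2398, 0.7805, -0.0739]
tool axes in world (cols)
 [[ 0.498  0.081 -0.864]
 [ 0.045 -0.997 -0.068]
 [-0.866 -0.006 -0.5  ]]
in box
 [[ 0.486  0.221 -0.845]
 [ 0.115 -0.975 -0.189]
 [-0.866 -0.006 -0.5  ]]
tcp box [-0.0094, 0.4128, 0.1118] grasp [-0.0186, 0.4106, 0.1282]
d:0,0,-.01 tool delta [0.0087, 0.0001, 0.005] len 0.01
d:.01,0,0 tool delta [0.005, 0.0008, -0.0086] len 0.01
```

Contact is made, and the lid has settled to 0.5°. A slight further press, then release and back out along the tool axis.

play_rows --pt "0.002 0 0.001 0" --pt "0.002 0 0.001 0"

```text
clock: 26.5
eef_pos: [0.6284, 0.1904, 0.1111]
eef_rot: [0.865, 0.036, -0.5, 0.018]
wrist_force: [-5.0, -2.9, 11.1]
width: 0.195
```

play_rows --pt "0 0 0 0" --pt "0 0 0 0" --pt "0 0 0 0" --pt "0 0 0 0" --pt "-0.02 0 0 0" --pt "-0.05 0 0 0" --pt "-0.09 0 0 0" --pt "-0.13 0 0 0" --fingers 1

```text
clock: 27.5
eef_pos: [0.5626, 0.1853, 0.2229]
eef_rot: [0.864, 0.037, -0.501, 0.018]
wrist_force: [0.5, 0.1, 0.7]
width: 1.005
```

play_rows --pt "-0.04 0 0 0" --pt "-0.08 0 0 0" --pt "-0.12 0 0 0" --pt "-0.16 0 0 0"

```text
clock: 28.0
eef_pos: [0.4832, 0.1779, 0.3618]
eef_rot: [0.864, 0.037, -0.501, 0.018]
wrist_force: [0.9, -0.2, -0.4]
width: 0.999
```

```bash
cat > fin.py <<'E'
from h import *; from bench import capture
o=[]
for n in("top","side"):
    q=capture(n); np.savez(n+"0.npz",**q); o.append(q["pixels"][...,::-1]); W=np.nan_to_num(cloud(q),nan=9); px=q["pixels"].astype(int)
    m=(np.hypot(W[...,0]-.624,W[...,1]-.19)<.14)&(abs(W[...,2]-.092)<.008)&(px.max(-1)-px.min(-1)<25)
    N,L,st,_=cv2.connectedComponentsWithStats(m.astype(np.uint8)); P=W[L==1+np.argmax(st[1:,4])]
    k=np.linalg.lstsq(np.c_[P[:,:2],np.ones(len(P))],P[:,2],rcond=None)[0]
    print(n,"lid",np.round(np.median(P,0),4),"slope",np.round(k[:2],3),*rect(P[:,:2]))
cv2.imwrite("pics/final.png",cv2.resize(np.hstack(o),(800,300)))
E
python3 fin.py; python3 meas.py | grep -v -E "handle"; python3 st.py|head -1
```

```text
top lid [0.6208 0.181  0.0923] slope [-0.002 -0.002] [623.1 188.3] [153.2 188.1] 4.58
side lid [0.62   0.2151 0.0914] slope [ 0.001 -0.002] [624.4 192. ] [153.  196.2] 4.8
side mat 5926 med [605.2 248.6  73.4] z [69.2 77.2] [623.9 191.1] [251.5 287.9] 3.86
side lidplate 16 med [ 685.9 -342.4  147. ] z [143.4 154.1] [ 685.7 -343.1] [ 8.9 13. ] 13.28
side lidplate 16 med [ 718.  -125.4  149. ] z [143.6 152.3] [ 716.2 -123.8] [ 9.5 17.2] 29.87
side lamp 588 med [ 580.2 -198.7  375.1] z [371.5 378.4] [ 578.6 -218.1] [274.   31.1] 82.39
side wax 1098 med [448.2 182.2  29.1] z [24.9 33.2] [448.6 178.6] [115.3  70.1] 84.89
side jartop 275 med [ 427.  -201.5   83.5] z [77.6 88.5] [ 428.4 -205.6] [57.8 63.1] 36.78
side tin 908 med [475.7   4.2  66.6] z [ 26.1 128.9] [476.7  -2.7] [62.  79.3] 5.34
side tin 217 med [584.4 -78.3 109. ] z [ 96.4 125.7] [584.9 -77.7] [48.  33.6] 80.83
side tin 145 med [550.4  53.2  73.3] z [68.9 76.5] [553.6  52.3] [15.2 91.7] 89.85
top mat 5347 med [653.  144.4  74.2] z [69.  79.3] [624.3 189.3] [252.4 280.9] 4.01
top lamp 2258 med [ 580.1 -220.8  376.6] z [372.5 382.4] [ 621.9 -227.3] [269.1 118.3] 82.16
top wax 971 med [447.5 163.1  30.3] z [25.5 35.4] [448.  166.3] [94.9 67.9] 85.8
top jartop 477 med [ 427.6 -209.9   85.3] z [80.7 90.6] [ 427.6 -210.4] [55.  57.6] 29.06
top tin 475 med [481.3 -11.2  73.8] z [ 26.4 132.8] [475.8  -6.4] [62.3 74.2] 7.77
top tin 291 med [547.8  52.6  73.9] z [67.4 79.6] [553.8  50.8] [92.3 18.8] 0.51
top tin 231 med [584.4 -81.5 110.2] z [ 99.  128.3] [584.6 -79.4] [41.4 30.8] 87.3
t 28.1 tcp [0.4841, 0.1795, 0.3655] q [-0.1553, 0.0855, -0.3979, 1.9784, 0.4299, 0.6424, -2.3216] w 0.999 F [-0.6679, 0.6143, -0.7705] T [-0.016, 0.4388, -0.0108]
```

View pics/final.png

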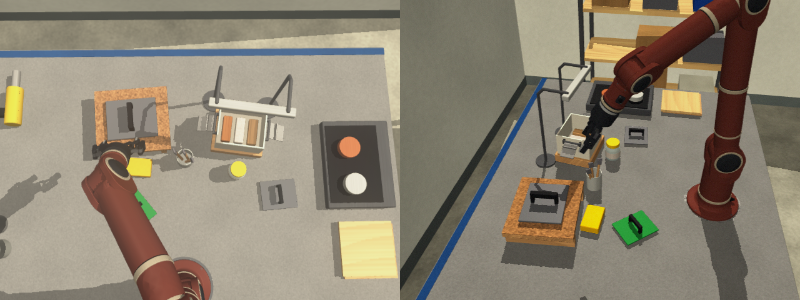

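The final picture shows the lid flat and handle up on the mat (left half (130,118)). Both clips are open beside the open box (left half (238,128)), and the tin, jar and wax stand where they were. The lid is centred to about 1 mm, lined up within 0.8°, and the hand is clear.

```bash
python3 -c "
from bench import arm
print(arm.finish_job())"
```

```text
the job is handed in; nothing more can be done
None
```

I flipped both clips open, lifted the lid out from under the lamp by its handle, and set it down handle up on the cork mat. I handed the job in at about 28 s; no verdict came back.

**Last checks from the two cameras:**
- **Position:** the lid centre is at (623.8, 190.2) mm and the mat centre at (624.1, 190.2) mm.
- **Alignment:** the lid's yaw is 4.6 to 4.8° against the mat's 3.9 to 4.0°, so it is within about 0.9°.
- **Flatness:** the lid's slope is no more than 0.002.
- **Clips:** clip_a lies open in the last views. Clip_b was measured open before the lift and still looks open in the last picture.
- **Other things:** the tin and jar read within about 2 mm of their first positions. The wax does too in the side view. In the top view its centre reads about 7 mm off, because the arm hides part of it.
- **Forces:** wrist force stayed around 12 N or less wherever I read it.

**What did not go smoothly:**
- The moves could not tilt the tool directly, so I got the lean by pushing the arm past its reach.
- Several times this put joints on their end stops. Readings there were a few milliradians past the rounded ranges in the text, for example j3 -1.345 and j6 1.983.
- While carrying the lid the arm jammed once on its limits, and I took another route.

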